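# Load the long bail into the sprung display cradle

## Robot

A 6-joint arm with a two-finger parallel gripper is mounted at the origin on the work surface. World frame = base frame: x ahead of the robot, y to its left, z up, the work surface at z = 0. Lengths are in m, angles in rad, forces in N, time in s.
With the tool pointing down it reaches from about 0.3 to 0.875 m from the base axis. Payload 6.4 kg.
Tool frame: the origin (TCP) lies on the mounting face of the last link; the fingertips stand 166 mm ahead of it and the grasp point (between the pads) lies r.hold_point_z ahead of it (r.hold_point_z is the distance from the TCP to the grasp point, in m); z points along the fingers, x is the direction in which the jaws open and shut, and the axes are right-handed (so a half turn about z gives the same grasp; the last joint's range is limited). The gripper opens to 88 mm and grips with 3 to 60 N. Pads are 18 mm wide; open, the fingers measure 123 mm over their backs; the gripper's body (75 mm by 187 mm) begins 45 mm behind the grasp point.
Start: joints at [1.04, 0.181, 1.607, -0, 1.354, -0.206], TCP at [0.183, 0.545, 0.405] pointing down, gripper open.
Joint ranges: [-2.99, 2.99], [-0.89, 2.07], [0.3, 2.58], [-1.14, 4.28], [0, 2.63], [-3.12, 3.12]. Speed limits (rad/s): [2.57, 2.57, 3.01, 3.14, 3.14, 3.14].

## Interface

Orientations are given as a unit quaternion [x, y, z, w].
In Python, from cell import r gives the robot as it stands. The module is installed in compiled form; this text tells all that it offers.
- The arm moves only by the tool apply_moves, never from a script. Its argument "steps" is a list of rows, each a list of 5 numbers: the opening, from -1 (shut) to 1 (fully open), then the shift along the tool's x, y, z in cm, then the turn about the tool's z in degrees. A call has 1 to 10 rows; each row is the pose to reach, as a shift and turn from the pose commanded when the call began, along the tool's axes at that moment; what a row does not reach only later rows make up. A row lasts 1/10 s, in which the tool goes at most 50 mm and 8.59 degrees, less where a joint would pass 70% of its speed; a pose out of reach is approached as far as the arm can. A call with a gripper value outside its range is refused whole. The fingers move at their own pace and stop on an object; "squeeze" is the grip in N (left out, the last holds). Time passes only in rows, so rows that repeat a pose let the fingers close. It gives the time, the measured TCP pose, the force and the opening at its end, in the units of the state.
- r.get_state(): the state, without advancing time (a new reading comes with each control period).
- r.capture(name): name is "side" or "top" or "wrist"; returns (picture, depth): 480x640x3 uint8, red, green, blue; 480x640 float32, m along the optical axis (not along the pixel's ray), 0 where there is no reading.
- r.calibration(name): a dict with "vertical_fov" (degrees; the focal length in pixels is half the picture's height over the tangent of half this angle, whatever the lens; pixels are square), "cx", "cy" (the principal point, pixels), "rvec" (rotation vector, rad) and "tvec" (3), from world to camera coordinates, as OpenCV has them; the wrist camera has in their place "T_tool_cam" (4x4, takes a point from camera to tool coordinates, whose origin is the TCP and whose axes are the tool frame's). Camera axes: x right, y down, z forward; pixel columns grow to the right and rows downward; lengths in m; the calibration is good to about 2 mm. A picture is of the moment at which its call begins: read the wrist's pose just before it. calibration takes no time and is no camera call.
- r.close_job(): hands the job in, once; it reports no verdict.
The state is a dict: "t": time; "q": joint angles; "joint_vel": joint speeds; "tau": joint torques, N m; "ee_pos": TCP position; "ee_rot": TCP orientation; "wrist_force": force on the tool from outside, world axes, zero at the start; "wrist_torque": the same for the moment, N m; "finger_gap": opening from 0.0 (shut) to 1.0 (fully open).
Only numpy, scipy, OpenCV 4.12 (cv2) and the standard library are available. Lean on these libraries where they do the work, as an engineer would, in place of code of your own. Each camera call takes 0.05 s, during which the arm holds its last target. There are 200 camera calls.

## Task

Put the long bail, the one lying in a low notched rest, into the sprung display cradle: push one of its ends against the spring plate, lower it level past the brass lip at the other end, and let the spring hold it home under the lip, lying in the notches. Let go of it, and leave the short bail in its own rest undisturbed.

Things in the scene. Friction and masses are not known exactly. Their poses are not given: they have to be found in the camera images.
- long_bail_mid (a point): Middle of the long bail: pale turned wood, 114 mm long, both ends alike, 30 g; its middle 44 mm is a barrel of 22 mm diameter, the ends 13 mm. It lies level, axis 42 mm above the shelf, in a low rest whose two V notches (32 mm either side of its middle, 28 mm wide) leave the barrel free to grip from above. x runs along it. Not the upright bail in the clip.
- short_bail_mid (a point): Middle of the short bail: same shape but 84 mm long (barrel 34 mm long, 19 mm diameter; ends 11 mm), lying in an identical rest, its axis 41 mm above the shelf. Which rest holds which bail varies. Not to be moved. x runs along it.
- cradle_seat (a point): Where the long bail's middle belongs in the dark oak cradle, 42 mm above the shelf; +x points along the bail from spring plate to lip. End wall at x +57 mm; its brass lip overhangs from +51, 9.5 to 15.5 mm above this point. V notches at x -46 and +33 (28 mm wide, 5 mm above this point); base 32 mm below it. A level bail passes the lip with its middle at x -6 to -20 mm, then slides back to 0.
- plunger (a joint): Travel in m of the cradle's spring plate: 0 free, 0.028 fully in, 0.006 with the bail seated. Free, its face is at x -51 mm from cradle_seat and it moves to -x when pressed; the steel plate is 40 mm wide and reaches from 24 mm below to 40 mm above cradle_seat, on a coil spring: 1.6 N at first, 2.1 N seated, 3.8 N fully in, damped.
Things that resemble listed ones, but are neither listed nor needed, are in the scene too. Leave any black look-alike of the part that bears long_bail_mid alone. Leave any orange look-alike of the part that bears cradle_seat alone.

How it is judged:
At the end, for the whole second after the job is handed in: The long bail lies in the cradle's notches with its far end under the lip and the spring plate pressed in by it: its middle within 5 mm of the seat along the cradle and 6 mm across and in height, its axis within 10 degrees of the cradle's, the plate in by more than 2 mm (x of long_bail_mid in the frame of cradle_seat between -0.005 and 0.005 m and y of long_bail_mid in the frame of cradle_seat between -0.006 and 0.006 m and z of long_bail_mid in the frame of cradle_seat between -0.006 and 0.006 m and angle between the x axis of long_bail_mid and the x axis of cradle_seat, either way round below 0.175 rad and value of joint plunger above 0.002 m); the robot touches nothing.
It fails at once if the short bail is moved more than 20 mm (distance of short_bail_mid from where it was at the start of the episode above 0.02 m).
It also fails if it takes over 40 s, if anything falls off the work surface, if the arm or the gripper's body presses on something with over 40 N, if the wrist force passes 120 N, or if a joint passes its speed limit or range.

## Working session

There is one attempt and no reset: what is moved stays moved. The work goes in short steps, Python scripts to look and compute and a tool call to move; the robot and the scene stay as the last step left them, time stands still between calls to the robot, and variables do not carry over. Pictures are saved under pics/ and viewed, about 8 in all and at most 12, crops included, and the job is handed in when it is done.

Besides the shell and the picture viewer there is one more tool, called after "Emit:" as name(argument=value, ...) on one line, values as JSON. apply_moves: Moves the arm, as the interface text tells. Its arguments: {"type":"object","properties":{"steps":{"type":"array"},"squeeze":{"type":"number"}},"required":["steps"]}

```bash
mkdir -p pics; cat > h.py <<'E'
import numpy as np, cv2
from scipy.spatial.transform import Rotation as R
from cell import r
def K(c):
    f=240/np.tan(np.radians(c["vertical_fov"])/2); return f,c["cx"],c["cy"]
def cloud(name):
    s=r.get_state(); im,d=r.capture(name); c=r.calibration(name); f,cx,cy=K(c)
    v,u=np.mgrid[:480,:640]; P=np.stack([(u-cx)/f*d,(v-cy)/f*d,d],-1)
    if "rvec" in c:
        M=R.from_rotvec(np.ravel(c["rvec"])).as_matrix(); W=(P-np.ravel(c["tvec"]))@M
    else:
        T=np.array(c["T_tool_cam"]); W=(P@T[:3,:3].T+T[:3,3])@R.from_quat(s["ee_rot"]).as_matrix().T+s["ee_pos"]
    W[d==0]=np.nan
    return im,W,s
def save(n,im): cv2.imwrite("pics/"+n,im[:,:,::-1])
E
python3 - <<'E'
from h import *
for n in("top","side"):
    im,W,s=cloud(n); save(n+"1.png",im); np.savez(n+"1",im=im,W=W); print(r.calibration(n))
print(s["ee_rot"],s["ee_pos"],s["t"],r.hold_point_z, r.calibration("wrist"))
E
```

```text
{'vertical_fov': 57.07920793767794, 'cx': 316.637012525926, 'cy': 249.43782114361167, 'rvec': array([ 2.22096157, -2.17848306,  0.00472359]), 'tvec': array([-0.00361319,  0.49471893,  0.77115343])}
{'vertical_fov': 44.652528544856445, 'cx': 312.336160179014, 'cy': 238.3673215667819, 'rvec': array([ 2.4170899 , -0.23050411,  0.07610793]), 'tvec': array([-0.51024876,  0.13072092,  0.91657101])}
[ 8.12131343e-01  5.83474063e-01 -7.65762588e-04  3.37763684e-04] [0.18334822 0.54474241 0.40383868] 0.05 0.1473 {'vertical_fov': 58.276075809131335, 'cx': 319.8642323365326, 'cy': 240.62079667481876, 'T_tool_cam': array([[ 9.99999717e-01, -7.47427020e-04,  9.11744855e-05,
        -4.94452199e-04],
       [ 6.84411815e-04,  9.52745369e-01,  3.03769309e-01,
        -7.92129534e-02],
       [-3.13911458e-04, -3.03769161e-01,  9.52745611e-01,
         2.05028998e-02],
       [ 0.00000000e+00,  0.00000000e+00,  0.00000000e+00,
         1.00000000e+00]])}
```

View pics/top1.png

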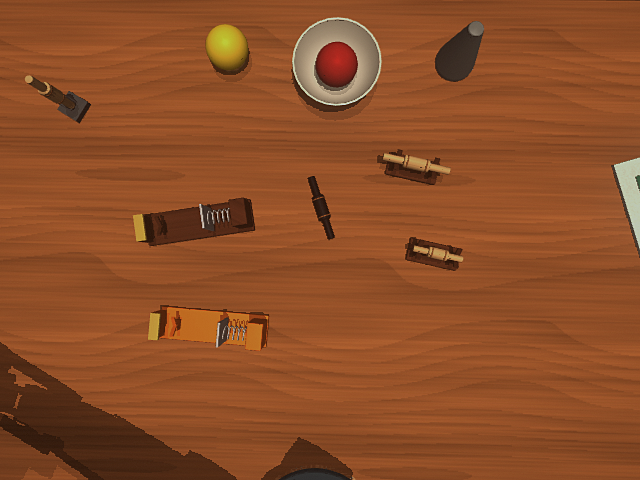

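View pics/side1.png

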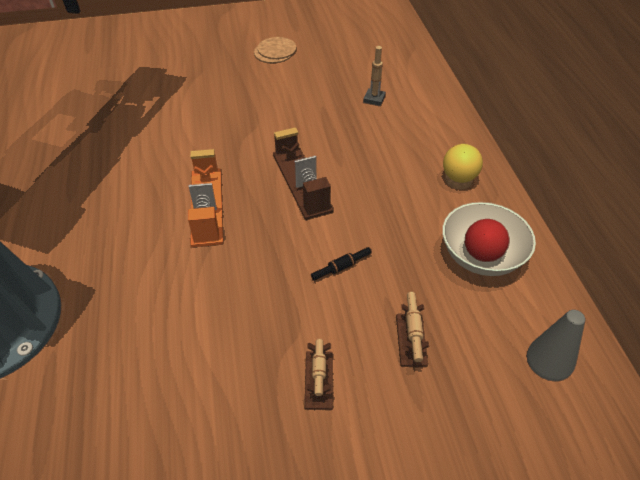

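The top view shows the bails in rests at (415,163), which looks longer, and at (438,254), which looks shorter. The look-alikes are the black bail at (321,207) and the upright bail in its clip at (45,88). The dark oak cradle is at (195,221) with its lip at the left end, and the orange look-alike is at (208,328). I choose the bail at (415,163) and the dark cradle, and will check by measuring and one crop.

```bash
python3 - <<'E'
from h import *
D=np.load("top1.npz"); im,W=D["im"],D["W"]
hsv=cv2.cvtColor(im,cv2.COLOR_RGB2HSV)
def ax(u0,u1,v0,v1,lo,hi=1):
    w=W[v0:v1,u0:u1].reshape(-1,3); i=im[v0:v1,u0:u1].reshape(-1,3).astype(int)
    m=(w[:,2]>lo)&(w[:,2]<hi); return w[m],i[m]
for nm,b in(("A",(370,460,140,190)),("B",(400,470,230,275))):
    w,i=ax(*b,0.033); pale=i[:,2]>75; w=w[pale]
    p,sz,a=cv2.minAreaRect((w[:,:2]*1000).astype(np.float32)); 
    e=np.linalg.svd(w[:,:2]-np.median(w[:,:2],0),full_matrices=False)[2][0]
    t=(w[:,:2]-w[:,:2].mean(0))@e
    print(nm,len(w),p,sz,np.degrees(np.arctan2(e[1],e[0])),np.ptp(t),"zmax",np.nanmax(w[:,2]), "mid",w[:,:2].mean(0)+e*(t.max()+t.min())/2)
w,i=ax(120,265,190,255,0.006)
print("cradle",cv2.minAreaRect((w[:,:2]*1000).astype(np.float32)),w[:,2].max())
# lip
m=(i[:,0]>130)&(i[:,1]>100)&(i[:,2]<110)&(w[:,2]>.04); l=w[m]; print("lip",len(l),cv2.minAreaRect((l[:,:2]*1000).astype(np.float32)),np.median(l[:,2]))
m=(abs(i[:,0]-i[:,2])<25)&(i[:,0]>90)&(w[:,2]>.07); l=w[m]; print("plate",len(l),l.mean(0) if len(l) else 0)
big=np.hstack([cv2.resize(im[185:255,125:265],None,fx=2.8,fy=2.8,interpolation=2),cv2.resize(im[135:205,370:510][:, :],None,fx=2.8,fy=2.8,interpolation=2)]); save("crop.png",big)
print(np.nanmedian(W[100:300,300:310,2]))
E
```

```text
A 331 (642.0863037109375, -158.43655395507812) (111.3908920288086, 14.56946086883545) -102.3445071306435 0.11138771517577535 zmax 0.056339351263245 mid [ 0.64192552 -0.15841353]
B 221 (491.8614807128906, -196.90835571289062) (81.74334716796875, 12.10112190246582) -102.62303417628661 0.08173323428433069 zmax 0.052115194827935404 mid [ 0.49133869 -0.19673851]
cradle ((539.0628662109375, 215.10635375976562), (56.13276672363281, 191.18023681640625), 9.60236644744873) 0.0838966359223673
lip 266 ((535.1581420898438, 230.94894409179688), (44.13502502441406, 158.72120666503906), 8.644730567932129) 0.05701366911208652
plate 20 [0.54373173 0.19014217 0.08134406]
-0.0003455455863455296
```

View pics/crop.png

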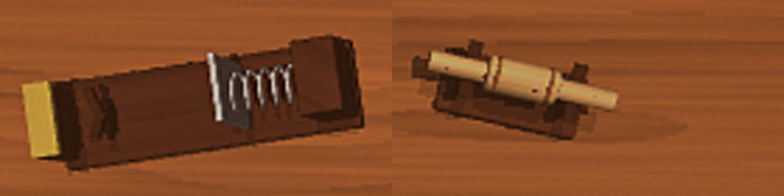

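Emit:
apply_moves(steps=[[1, -18.6, 43.4, 5.4, 62], [1, -18.6, 43.4, 5.4, 62], [1, -18.6, 43.4, 5.4, 62], [1, -18.6, 43.4, 5.4, 62], [1, -18.6, 43.4, 5.4, 62], [1, -18.6, 43.4, 5.4, 62], [1, -18.6, 43.4, 5.4, 62], [1, -18.6, 43.4, 5.4, 62], [1, -18.6, 43.4, 5.4, 62], [1, -18.6, 43.4, 5.4, 62]])

```text
t: 1.1
ee_pos: [0.5377, 0.2271, 0.3498]
ee_rot: [0.997, 0.08, -0.0, 0.0]
wrist_force: [-1.0, 0.3, -1.0]
finger_gap: 0.998
```

Emit:
apply_moves(steps=[[1, 0, 0, 0, 0], [1, 0, 0, 0, 0]])

```text
t: 1.3
ee_pos: [0.5353, 0.2299, 0.35]
ee_rot: [0.997, 0.081, -0.001, -0.0]
wrist_force: [0.9, -0.7, -0.7]
finger_gap: 0.997
```

```bash
python3 - <<'E'
from h import *
im,W,s=cloud("wrist"); save("w1.png",im); np.savez("w1",im=im,W=W); print(s["ee_pos"],s["ee_rot"],s["t"],s["q"])
E
```

```text
[0.53525298 0.22994679 0.35004799] [ 9.96697295e-01  8.12019759e-02 -8.50649276e-04 -1.30852450e-04] 1.3 [2.02028819e-01 2.51165741e-01 1.63816818e+00 4.89060312e-04
 1.25391617e+00 3.92930214e-02]
```

View pics/w1.png

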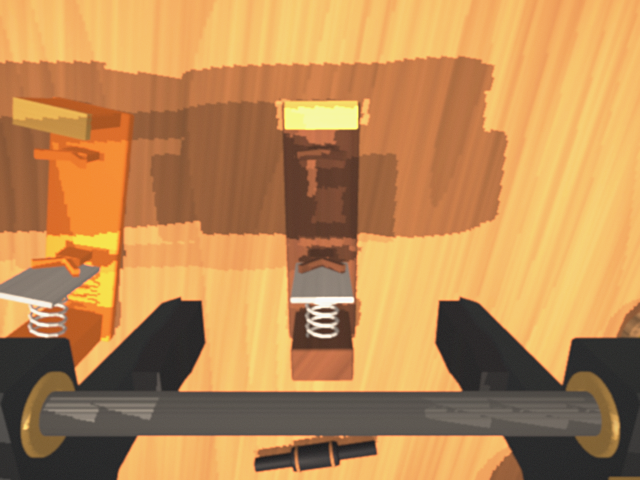

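The wrist view is centred on the dark cradle, with the lip at (322,115), notches at (320,155) and (322,262), and the plate's top edge at (322,299). The black bail lies at (315,456).

```bash
python3 - <<'E'
from h import *
D=np.load("w1.npz"); im,W=D["im"],D["W"]
def reg(u0,u1,v0,v1,zl,zh):
    w=W[v0:v1,u0:u1].reshape(-1,3); return w[(w[:,2]>zl)&(w[:,2]<zh)]
lip=reg(270,375,92,140,.052,.065); box=cv2.minAreaRect((lip[:,:2]*1000).astype(np.float32)); print("lip",len(lip),box,np.median(lip[:,2])); print(cv2.boxPoints(box))
pl=reg(280,365,292,306,.074,.09); box=cv2.minAreaRect((pl[:,:2]*1000).astype(np.float32));print("plate",len(pl),box,np.median(pl[:,2]));print(cv2.boxPoints(box))
# cradle body axis: all pts between lip and plate, above 4 mm
b=reg(270,375,95,385,.006,.1); box=cv2.minAreaRect((b[:,:2]*1000).astype(np.float32)); print("body",box); print(cv2.boxPoints(box))
bb=reg(270,375,150,230,.006,.02); print(len(bb),np.median(bb[:,2]))
for v in (115,165,180,200,220,236,272,285,299,360): 
    w=W[v,270:375]; k=w[w[:,2]>.006]; print(v,k[0].round(4),k[-1].round(4),((k[0]+k[-1])/2).round(4))
print("table",np.nanmedian(W[60:90,400:480,2]))
E
```

```text
lip 2003 ((522.70166015625, 301.0595703125), (44.08901596069336, 15.843829154968262), 9.279335975646973) 0.057014680654158545
[[499.6682  305.32318]
 [502.22302 289.6867 ]
 [545.7351  296.79596]
 [543.1803  312.43243]]
plate 639 ((541.287109375, 191.1565399169922), (39.67918395996094, 5.483567714691162), 8.02775764465332) 0.08075852269394163
[[521.25903 191.1008 ]
 [522.0248  185.67096]
 [561.3152  191.21228]
 [560.54944 196.64212]]
body ((537.2118530273438, 215.65667724609375), (56.12591552734375, 189.33973693847656), 9.617402076721191)
[[493.72696 304.3076 ]
 [525.3597  117.62893]
 [580.6968  127.00577]
 [549.064   313.68442]]
5410 0.009467385615229834
115 [0.496  0.2954 0.0088] [0.5505 0.3042 0.0075] [0.5232 0.2998 0.0081]
165 [0.5014 0.26   0.0073] [0.5565 0.269  0.0075] [0.5289 0.2645 0.0074]
180 [0.5038 0.2494 0.0091] [0.5576 0.2582 0.0092] [0.5307 0.2538 0.0092]
200 [0.5058 0.2338 0.0072] [0.5606 0.2431 0.0085] [0.5332 0.2384 0.0078]
220 [0.5088 0.219  0.0098] [0.5636 0.2275 0.0078] [0.5362 0.2232 0.0088]
236 [0.5113 0.206  0.0086] [0.5649 0.2153 0.01  ] [0.5381 0.2107 0.0093]
272 [0.5162 0.1763 0.0085] [0.5699 0.1853 0.0092] [0.543  0.1808 0.0089]
285 [0.5178 0.1647 0.0078] [0.5723 0.1732 0.0067] [0.5451 0.169  0.0072]
299 [0.5203 0.1529 0.0085] [0.5744 0.1616 0.008 ] [0.5474 0.1572 0.0083]
360 [0.5291 0.1367 0.0699] [0.5711 0.1427 0.0685] [0.5501 0.1397 0.0692]
table -0.000449964262309116
```

Emit:
apply_moves(steps=[[1, 4.3, 40, 5, 21.6], [1, 4.3, 40, 5, 21.6], [1, 4.3, 40, 5, 21.6], [1, 4.3, 40, 5, 21.6], [1, 4.3, 40, 5, 21.6], [1, 4.3, 40, 5, 21.6], [1, 4.3, 40, 5, 21.6], [1, 4.3, 40, 5, 21.6], [1, 4.3, 40, 5, 21.6], [1, 4.3, 40, 5, 21.6]])

```text
t: 2.35
ee_pos: [0.643, -0.1572, 0.3004]
ee_rot: [0.994, -0.107, -0.0, -0.0]
wrist_force: [-0.6, 0.9, -0.1]
finger_gap: 1.001
```

Emit:
apply_moves(steps=[[1, 0, 0, 0, 0], [1, 0, 0, 0, 0]])

```text
t: 2.55
ee_pos: [0.643, -0.155, 0.3011]
ee_rot: [0.994, -0.105, -0.0, -0.0]
wrist_force: [-0.1, 0.6, -0.6]
finger_gap: 1.0
```

```bash
python3 - <<'E'
from h import *
im,W,s=cloud("wrist"); save("w2.png",im); np.savez("w2",im=im,W=W); print(s["ee_pos"],s["ee_rot"],s["t"],s["q"])
Rt=R.from_quat(s["ee_rot"]).as_matrix(); L=(W-s["ee_pos"])@Rt
m=(W[...,2]>.036)&(W[...,2]<.07)&(abs(L[...,0])<.05)&(abs(L[...,1])<.09); print(m.sum())
w=W[m]; c=im[m].astype(int); 
pale=(c[:,1]>110)
for nm,k in(("all",w),("pale",w[pale])): print(nm,len(k),cv2.minAreaRect((k[:,:2]*1000).astype(np.float32)),k[:,2].max())
top=w[w[:,2]>.048]; box=cv2.minAreaRect((top[:,:2]*1000).astype(np.float32)); print("barrel",len(top),box)
E
```

```text
[ 0.64304432 -0.15495178  0.30107676] [ 9.94474499e-01 -1.04978280e-01 -3.38235058e-05 -1.74504629e-04] 2.55 [-4.15576506e-01  4.67814919e-01  1.45569256e+00  3.32091876e-04
  1.21825620e+00 -2.05347075e-01]
6396
all 6396 ((640.1188354492188, -157.7474365234375), (114.16864776611328, 33.43016815185547), 78.4354476928711) 0.054295071392058275
pale 5092 ((639.6776733398438, -157.63543701171875), (114.15198516845703, 33.41456985473633), 79.17424011230469) 0.05394876089601722
barrel 2416 ((640.3142700195312, -157.4130401611328), (112.7922592163086, 18.523250579833984), 78.9066162109375)
```

View pics/w2.png

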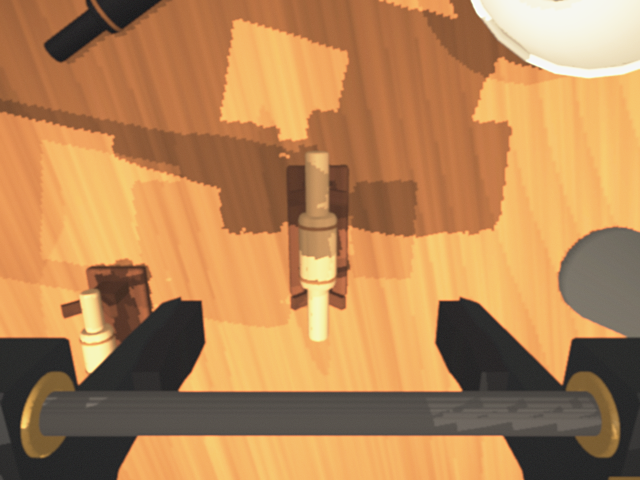

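The bail below the gripper is centred at (318,246), 114 mm long and aligned with the tool's y. The short bail, at (95,330), is well to the side. The long bail is confirmed. I'll descend onto it partway and check again.

Emit:
apply_moves(steps=[[1, -0.2, 0.3, 2.5, 0], [1, -0.2, 0.3, 5, 0], [1, -0.2, 0.3, 6, 0], [1, -0.2, 0.3, 6, 0], [1, -0.2, 0.3, 6, 0], [1, -0.2, 0.3, 6, 0]])

```text
t: 3.2
ee_pos: [0.6412, -0.1599, 0.2424]
ee_rot: [0.994, -0.106, 0.001, 0.0]
wrist_force: [-0.4, -1.4, -0.0]
finger_gap: 1.004
```

```bash
cat > bail.py <<'E'
from h import *
def bail(name="wrist",zl=.036,zh=.07):
    im,W,s=cloud(name)
    Rt=R.from_quat(s["ee_rot"]).as_matrix(); L=(W-s["ee_pos"])@Rt
    hsv=cv2.cvtColor(im,cv2.COLOR_RGB2HSV)
    m=(W[...,2]>zl)&(W[...,2]<zh)&(abs(L[...,0])<.02)&(abs(L[...,1])<.09)
    l=L[m]; b=cv2.minAreaRect((l[:,:2]*1000).astype(np.float32))
    print(s["ee_pos"],s["ee_rot"],s["t"]); print("tool-frame mm",b,"n",len(l),"ztool",np.percentile(l[:,2],[1,50]), "y range",np.percentile(l[:,1],[.3,99.7]))
    z=l[:,2]; 
    for y0 in np.arange(-.06,.07,.01):
        k=l[abs(l[:,1]-y0)<.004]
        if len(k)>20: print(round(y0,3),"x mid %.4f"%((np.percentile(k[:,0],2)+np.percentile(k[:,0],98))/2),"w %.4f"%np.ptp(np.percentile(k[:,0],[2,98])),"ztop %.4f"%np.percentile(k[:,2],2))
    return im,W,s
E
python3 - <<'E'
from bail import *
for i in range(2): im,W,s=bail()
save("w3.png",im)
E
```

```text
[ 0.64122782 -0.15991921  0.24239689] [ 9.94348505e-01 -1.06157503e-01  1.22128264e-03  3.78124248e-04] 3.2
tool-frame mm ((-2.0133743286132812, -2.3662185668945312), (113.38958740234375, 33.71703338623047), 89.47506713867188) n 10618 ztool [0.18935922 0.19516146] y range [-0.05886742  0.05222557]
-0.06 x mid -0.0023 w 0.0119 ztop 0.1937
-0.05 x mid -0.0021 w 0.0125 ztop 0.1936
-0.04 x mid -0.0022 w 0.0300 ztop 0.1939
-0.03 x mid -0.0021 w 0.0316 ztop 0.1940
-0.02 x mid -0.0020 w 0.0205 ztop 0.1892
-0.01 x mid -0.0020 w 0.0208 ztop 0.1893
0.0 x mid -0.0018 w 0.0208 ztop 0.1893
0.01 x mid -0.0018 w 0.0210 ztop 0.1893
0.02 x mid -0.0018 w 0.0182 ztop 0.1898
0.03 x mid -0.0017 w 0.0323 ztop 0.1941
0.04 x mid -0.0014 w 0.0125 ztop 0.1937
0.05 x mid -0.0015 w 0.0127 ztop 0.1940
[ 0.64116913 -0.16002901  0.24236389] [ 9.94342777e-01 -1.06211085e-01  1.21257594e-03  4.20093904e-04] 3.25
tool-frame mm ((-1.8260421752929688, -2.4534912109375), (113.40784454345703, 33.954551696777344), 89.46035766601562) n 10618 ztool [0.18930648 0.1950939 ] y range [-0.05901066  0.05232611]
-0.06 x mid -0.0023 w 0.0119 ztop 0.1937
-0.05 x mid -0.0021 w 0.0125 ztop 0.1935
-0.04 x mid -0.0020 w 0.0299 ztop 0.1936
-0.03 x mid -0.0021 w 0.0316 ztop 0.1939
-0.02 x mid -0.0020 w 0.0206 ztop 0.1891
-0.01 x mid -0.0020 w 0.0208 ztop 0.1894
0.0 x mid -0.0018 w 0.0208 ztop 0.1893
0.01 x mid -0.0018 w 0.0210 ztop 0.1893
0.02 x mid -0.0018 w 0.0182 ztop 0.1899
0.03 x mid -0.0017 w 0.0323 ztop 0.1942
0.04 x mid -0.0014 w 0.0125 ztop 0.1938
0.05 x mid -0.0015 w 0.0127 ztop 0.1940
```

Emit:
apply_moves(steps=[[1, -0.2, -0.25, 2.5, -0.5], [1, -0.2, -0.25, 4, -0.5], [1, -0.2, -0.25, 5, -0.5], [1, -0.2, -0.25, 5.3, -0.5], [1, -0.2, -0.25, 5.3, -0.5], [1, -0.2, -0.25, 5.3, -0.5], [-1, -0.2, -0.25, 5.3, -0.5], [-1, -0.2, -0.25, 5.3, -0.5], [-1, -0.2, -0.25, 5.3, -0.5], [-1, -0.2, -0.25, 5.3, -0.5]], squeeze=30)

```text
t: 4.3
ee_pos: [0.6392, -0.1571, 0.188]
ee_rot: [0.995, -0.102, 0.0, 0.0]
wrist_force: [-0.3, 0.6, -0.4]
finger_gap: 0.657
```

Emit:
apply_moves(steps=[[-1, 0, 0, 0, 0], [-1, 0, 0, 0, 0], [-1, 0, 0, 0, 0], [-1, 0, 0, 0, 0]])

```text
t: 4.7
ee_pos: [0.6391, -0.1571, 0.1877]
ee_rot: [0.995, -0.102, -0.0, -0.0]
wrist_force: [-0.4, -0.3, 0.1]
finger_gap: 0.301
```

Emit:
apply_moves(steps=[[-1, 0, 0, 0, 0], [-1, 0, 0, 0, 0], [-1, 0, 0, 0, 0], [-1, 0, 0, -3, 0], [-1, 0, 0, -7, 0], [-1, 0, 0, -11, 0], [-1, 0, 0, -12, 0], [-1, 0, 0, -12, 0], [-1, 0, 0, -12, 0], [-1, 0, 0, -12, 0]])

```text
t: 5.7
ee_pos: [0.6383, -0.1567, 0.305]
ee_rot: [0.995, -0.102, -0.002, -0.001]
wrist_force: [0.2, 0.0, -0.7]
finger_gap: 0.232
```

```bash
python3 - <<'E'
from bail import *
im,W,s=bail(zl=.1); save("w4.png",im); print(s["wrist_force"],s["finger_gap"])
E
```

```text
[ 0.63825916 -0.156748    0.30496371] [ 9.94779136e-01 -1.02026865e-01 -2.12627574e-03 -6.83705563e-04] 5.7Traceback (most recent call last):
  File "<stdin>", line 2, in <module>
  File "bail.py", line 8, in bail
    print(s["ee_pos"],s["ee_rot"],s["t"]); print("tool-frame mm",b,"n",len(l),"ztool",np.percentile(l[:,2],[1,50]), "y range",np.percentile(l[:,1],[.3,99.7]))
                                                                                      ~~~~~~~~~~~~~^^^^^^^^^^^^^^^
    return _quantile_unchecked(
        a, q, axis, out, overwrite_input, method, keepdims, weights)
    return _ureduce(a,
                    func=_quantile_ureduce_func,
    ...<5 lines>...
                    overwrite_input=overwrite_input,
                    method=method)
    r = func(a, **kwargs)
    result = _quantile(arr,
                       quantiles=q,
    ...<2 lines>...
                       out=out,
                       weights=wgt)
    slices_having_nans = np.isnan(arr[-1, ...])
                                  ~~~^^^^^^^^^
IndexError: index -1 is out of bounds for axis 0 with size 0
```

```bash
python3 - <<'E'
from bail import *
im,W,s=bail(zl=.1,zh=.2); save("w4.png",im); print(s["wrist_force"],s["finger_gap"])
E
```

```text
[ 0.63836511 -0.15680245  0.30509696] [ 9.94777980e-01 -1.02040748e-01 -2.00802630e-03 -6.50569830e-04] 5.75
tool-frame mm ((0.6004428863525391, -2.613025665283203), (108.51277923583984, 39.94906997680664), 85.5157241821289) n 19530 ztool [0.1079854  0.13824566] y range [-0.05646277  0.04787175]
-0.06 x mid -0.0008 w 0.0104 ztop 0.1384
-0.05 x mid -0.0008 w 0.0122 ztop 0.1375
-0.04 x mid -0.0007 w 0.0123 ztop 0.1377
-0.03 x mid -0.0008 w 0.0122 ztop 0.1376
-0.02 x mid -0.0007 w 0.0201 ztop 0.1335
-0.01 x mid -0.0000 w 0.0391 ztop 0.1140
0.0 x mid -0.0007 w 0.0347 ztop 0.1064
0.01 x mid -0.0007 w 0.0350 ztop 0.1057
0.03 x mid -0.0007 w 0.0113 ztop 0.1378
0.04 x mid -0.0007 w 0.0124 ztop 0.1378
0.05 x mid -0.0007 w 0.0127 ztop 0.1384
[-0.8272305   0.49781007 -0.50987585] 0.22808242782241142
```

View pics/w4.png

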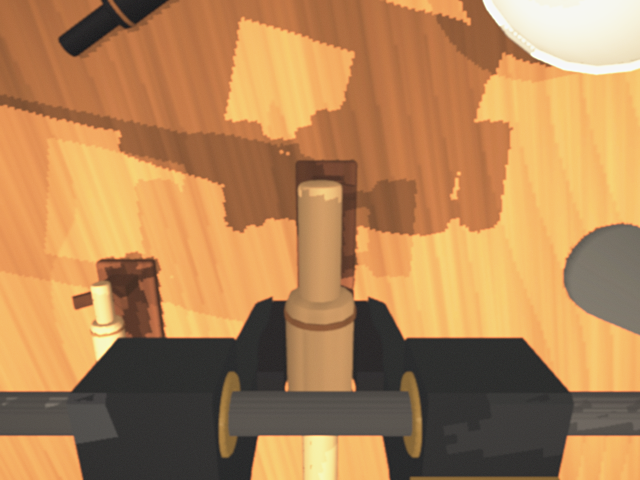

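```bash
cat > ends.py <<'E'
from h import *
def ends():
    im,W,s=cloud("wrist"); Rt=R.from_quat(s["ee_rot"]).as_matrix(); L=(W-s["ee_pos"])@Rt
    m=(abs(L[...,0]+.001)<.004)&(L[...,2]>.134)&(L[...,2]<.148)&(abs(L[...,1])<.08)
    y=L[m][:,1]; print("ends y",np.percentile(y,[0,.2,1,99,99.8,100]).round(4))
    k=(abs(L[...,0])<.012)&(L[...,2]>.130)&(L[...,2]<.1368)&(abs(L[...,1])<.04); print("barrel y",np.percentile(L[k][:,1],[1,99]).round(4))
    print(s["ee_pos"],np.degrees(2*np.arctan2(s["ee_rot"][1],s["ee_rot"][0])),s["t"],s["wrist_force"].round(1))
    return im,W,s
E
python3 - <<'E'
from ends import *
ends()
E
```

```text
ends y [-0.0567 -0.0566 -0.0564  0.0462  0.0474  0.0484]
barrel y [-0.0212  0.0073]
[ 0.63851186 -0.15684606  0.30537861] -11.711407917336794 5.8 [-0.6 -0.1 -0.5]
```

The bail is held level and centred in the jaws at (320,290), and its rest at (326,240) is empty. The short bail is untouched. I'll carry the bail to above the cradle.

Emit:
apply_moves(steps=[[-1, -18.9, -38.3, 0, -21.3], [-1, -18.9, -38.3, 0, -21.3], [-1, -18.9, -38.3, 0, -21.3], [-1, -18.9, -38.3, 0, -21.3], [-1, -18.9, -38.3, 0, -21.3], [-1, -18.9, -38.3, 0, -21.3], [-1, -18.9, -38.3, 0, -21.3], [-1, -18.9, -38.3, 0, -21.3], [-1, -18.9, -38.3, 0, -21.3], [-1, -18.9, -38.3, 0, -21.3]])

```text
t: 6.85
ee_pos: [0.5302, 0.2596, 0.307]
ee_rot: [0.996, 0.086, -0.001, -0.0]
wrist_force: [-0.1, -1.2, -0.5]
finger_gap: 0.232
```

Emit:
apply_moves(steps=[[-1, 0, 0, 0, 0], [-1, 0, 0, 4, 0], [-1, 0, 0, 6, 0], [-1, 0, 0, 6, 0], [-1, 0, 0, 6, 0], [-1, 0, 0, 6, 0]])

```text
t: 7.45
ee_pos: [0.5329, 0.2557, 0.2493]
ee_rot: [0.997, 0.083, 0.001, -0.0]
wrist_force: [0.5, -0.8, 0.7]
finger_gap: 0.23
```

```bash
cat > lip.py <<'E'
from ends import *
def look(n):
    im,W,s=ends(); save(n+".png",im); np.savez(n,im=im,W=W)
    c=im.astype(int); m=(W[...,2]>.052)&(W[...,2]<.065)&(c[...,0]-c[...,2]>60)&(W[...,1]>.275)&(W[...,1]<.33)&(abs(W[...,0]-.52)<.035)
    l=W[m]; b=cv2.minAreaRect((l[:,:2]*1000).astype(np.float32)); print("lip",len(l),b, "z",np.median(l[:,2]))
    b=np.array(b[0])/1000; d=np.array([-.1668,.986]); seat=b-.0589*d
    tl=R.from_quat(s["ee_rot"]).as_matrix(); mid=s["ee_pos"]+tl@[-.0007,.0005,.145]
    e=mid[:2]-seat; print("seat",seat,"mid rel seat along %.4f across(d_perp=+x) %.4f z %.4f"%(e@d,e@[.986,.1668],mid[2]-.042))
    return im,W,s
E
python3 - <<'E'
from lip import *
look("w5")
E
```

```text
ends y [-0.057  -0.0568 -0.0567  0.0459  0.0471  0.0483]
barrel y [-0.0215  0.0071]
[0.53287746 0.25570341 0.24925846] 9.524272763945874 7.45 [ 0.5 -0.8  0.7]
lip 3355 ((522.7057495117188, 301.204345703125), (44.04842758178711, 16.386810302734375), 9.467606544494629) z 0.05698373957152894
seat [0.53253027 0.24312895] mid rel seat along 0.0119 across(d_perp=+x) 0.0021 z 0.0623
```

View pics/w5.png

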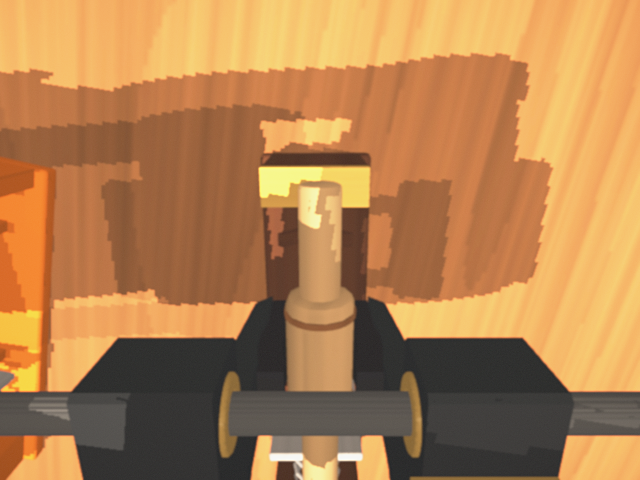

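The held bail lies along column 320 over the brass lip, which is centred at (314,187), so it sits about 2 mm off centre. The plate's top edge at (315,456) is just behind the bail. I'll correct sideways and lower to between the lip top and the plate top.

Emit:
apply_moves(steps=[[-1, -0.2, -0.2, 0, 0], [-1, -0.2, -0.2, 1.5, 0], [-1, -0.2, -0.2, 2.5, 0], [-1, -0.2, -0.2, 3.3, 0], [-1, -0.2, -0.2, 3.3, 0], [-1, -0.2, -0.2, 3.3, 0], [-1, -0.2, -0.2, 3.3, 0]])

```text
t: 8.2
ee_pos: [0.5297, 0.258, 0.2149]
ee_rot: [0.996, 0.084, 0.0, -0.0]
wrist_force: [-0.4, 0.0, -0.6]
finger_gap: 0.226
```

```bash
python3 - <<'E'
from lip import *
look("w6")
E
```

```text
ends y [-0.0569 -0.0568 -0.0566  0.0459  0.0472  0.0483]
barrel y [-0.0215  0.0071]
[0.52966596 0.25803363 0.21492141] 9.594390392343394 8.2 [-0.4  0.  -0.6]
lip 4509 ((523.5826416015625, 295.9764404296875), (44.26044845581055, 35.87311553955078), 9.638089179992676) z 0.0569490356381189
seat [0.53340716 0.23790104] mid rel seat along 0.0200 across(d_perp=+x) -0.0010 z 0.0279
```

Emit:
apply_moves(steps=[[-1, 0.05, 0.6, 0, 0], [-1, 0.05, 1.0, 0, 0], [-1, 0.05, 1.4, 0, 0], [-1, 0.05, 1.8, 0, 0], [-1, 0.05, 2.2, 0, 0], [-1, 0.05, 2.5, 0, 0], [-1, 0.05, 2.8, 0, 0], [-1, 0.05, 2.8, 0, 0], [-1, 0.05, 2.8, 0, 0]])

```text
t: 9.15
ee_pos: [0.5347, 0.2304, 0.2148]
ee_rot: [0.997, 0.084, 0.0, -0.0]
wrist_force: [1.0, 3.6, 0.2]
finger_gap: 0.227
```

```bash
python3 - <<'E'
from lip import *
im,W,s=look("w7")
im,W=cloud("side")[:2]; save("s7.png",cv2.resize(im[110:230,220:380],None,fx=4,fy=4))
E
```

```text
ends y [-0.0569 -0.0568 -0.0567  0.0457  0.0468  0.0477]
barrel y [-0.0215  0.007 ]
[0.53474513 0.23040293 0.2148101 ] 9.584873861978233 9.15 [1.  3.6 0.2]
lip 7566 ((522.7822875976562, 300.94921875), (44.43390655517578, 16.020978927612305), 9.538063049316406) z 0.05700767648251971
seat [0.53260681 0.24287382] mid rel seat along -0.0131 across(d_perp=+x) -0.0006 z 0.0278
```

View pics/w7.png

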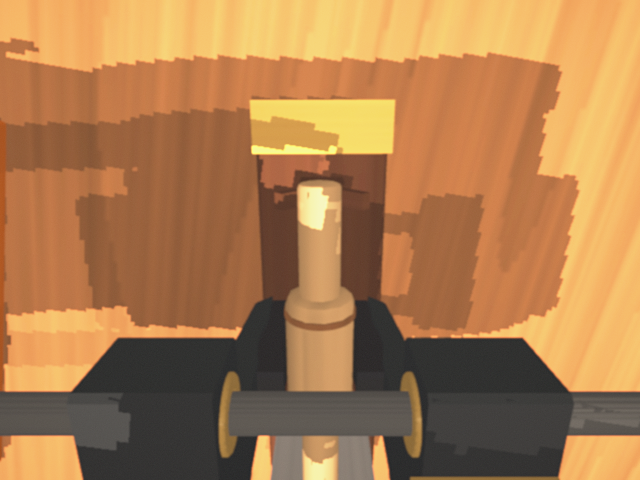

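The bail's far end at (320,183) is clear of the lip edge at row 153 and the spring pushes with about 3.6 N, with no slip. I'll lower it level.

Emit:
apply_moves(steps=[[-1, 0.05, 0, 0.7, 0], [-1, 0.05, 0, 1.4, 0], [-1, 0.05, 0, 2.0, 0], [-1, 0.05, 0, 2.4, 0], [-1, 0.05, 0, 2.7, 0], [-1, 0.05, 0, 2.7, 0], [-1, 0.05, 0, 2.7, 0]])

```text
t: 9.95
ee_pos: [0.5349, 0.2305, 0.1874]
ee_rot: [0.997, 0.084, -0.0, 0.0]
wrist_force: [-0.8, 2.1, -0.6]
finger_gap: 0.224
```

```bash
python3 - <<'E'
from lip import *
im,W,s=look("w8")
E
```

```text
ends y [-0.0569 -0.0568 -0.0567  0.0462  0.0475  0.0481]
barrel y [-0.0215  0.0071]
[0.53487322 0.23047359 0.18737993] 9.587447698939371 9.95 [-0.8  2.1 -0.6]
lip 11676 ((522.8006591796875, 301.0897521972656), (44.60185241699219, 15.892645835876465), 9.557483673095703) z 0.05701946040081751
seat [0.53262518 0.24301435] mid rel seat along -0.0132 across(d_perp=+x) -0.0007 z 0.0004
```

Emit:
apply_moves(steps=[[-1, 0.05, -0.3, 0, 0], [-1, 0.05, -0.6, 0, 0], [-1, 0.05, -0.9, 0, 0], [-1, 0.05, -1.1, 0, 0], [-1, 0.05, -1.2, 0, 0], [-1, 0.05, -1.2, 0, 0], [-1, 0.05, -1.2, 0, 0]])

```text
t: 10.7
ee_pos: [0.5336, 0.2424, 0.1877]
ee_rot: [0.996, 0.084, -0.0, 0.0]
wrist_force: [-1.4, 1.3, -0.3]
finger_gap: 0.227
```

```bash
python3 - <<'E'
from lip import *
im,W,s=look("w9")
E
```

```text
ends y [-0.0678 -0.0678 -0.0677  0.0462  0.0475  0.0481]
barrel y [-0.0215  0.0071]
[0.53358605 0.24244459 0.18772678] 9.596485290276965 10.7 [-1.4  1.3 -0.3]
lip 10872 ((522.740966796875, 301.11895751953125), (44.377784729003906, 16.36264419555664), 9.705156326293945) z 0.056999501308184264
seat [0.53256549 0.24304356] mid rel seat along -0.0013 across(d_perp=+x) 0.0002 z 0.0007
```

View pics/w9.png

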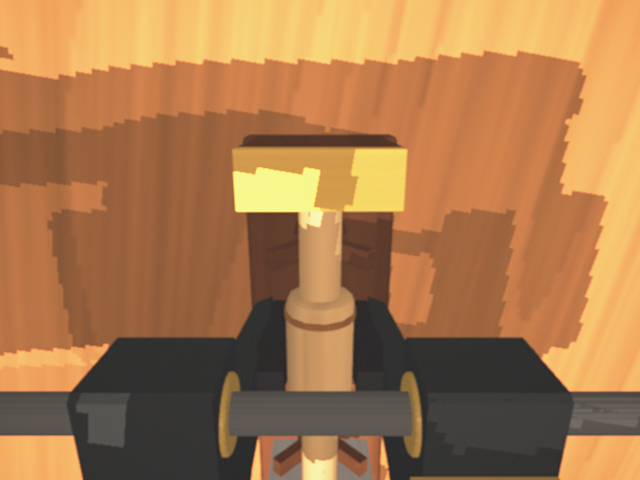

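The far end is now hidden under the lip at (320,212), centred, and the near notch is visible at (320,455). I'll release and rise.

Emit:
apply_moves(steps=[[0.5, 0, 0, 0, 0], [0.5, 0, 0, 0, 0], [0.5, 0, 0, 0, 0], [0.5, 0, 0, 0, 0], [0.5, 0, 0, 0, 0], [0.5, 0, 0, 0, 0], [0.5, 0, 0, 0, 0], [0.5, 0, 0, 0, 0]])

```text
t: 11.55
ee_pos: [0.5336, 0.2424, 0.1877]
ee_rot: [0.996, 0.084, 0.0, 0.0]
wrist_force: [-0.3, 0.1, 0.2]
finger_gap: 0.75
```

Emit:
apply_moves(steps=[[0.5, 0, 0, 0, 0], [0.5, 0, 0, -2, 0], [0.5, 0, 0, -5, 0], [0.5, 0, 0, -9, 0], [0.5, 0, 0, -13, 0], [0.5, 0, 0, -15, 0], [0.5, 0, 0, -15, 0], [0.5, 0, 0, -15, 0], [0.5, 0, 0, -15, 0]])

```text
t: 12.45
ee_pos: [0.5329, 0.2422, 0.3357]
ee_rot: [0.997, 0.084, -0.002, 0.0]
wrist_force: [-0.5, 0.2, -0.7]
finger_gap: 0.751
```

```bash
python3 - <<'E'
from h import *
im,W,s=cloud("wrist"); save("w10.png",im); print(s["ee_pos"],s["t"],s["finger_gap"])
d=np.array([-.1668,.986]);n=np.array([.986,.1668]); e=W[...,:2]-[.5325,.2430]; a=e@d; c=e@n; z=W[...,2]
for s0 in np.arange(-.06,.06,.01):
    k=(abs(a-s0)<.004)&(abs(c)<.02)&(z>.036)&(z<.07)
    if k.sum()>15: print(round(s0,3),k.sum(),"across %.4f w %.4f top %.4f"%(np.percentile(c[k],[2,98]).mean(),np.ptp(np.percentile(c[k],[2,98])),np.percentile(z[k],97)))
k=(abs(c)<.01)&(z>.0495)&(abs(a)<.04); print("barrel along",np.percentile(a[k],[1,99]))
k=(abs(c)<.02)&(z>.073)&(a<-.03)&(a>-.085); print("plate top along",np.percentile(a[k],[2,50,98]))
E
```

```text
[0.53294302 0.24222742 0.33570565] 12.45 0.7505549343038386
-0.06 1268 across -0.0000 w 0.0383 top 0.0692
-0.05 314 across 0.0002 w 0.0315 top 0.0495
-0.04 322 across 0.0002 w 0.0300 top 0.0496
-0.03 213 across 0.0002 w 0.0122 top 0.0499
-0.02 238 across 0.0000 w 0.0200 top 0.0540
-0.01 389 across 0.0002 w 0.0211 top 0.0542
0.0 401 across 0.0002 w 0.0209 top 0.0542
0.01 395 across 0.0001 w 0.0206 top 0.0541
0.02 448 across 0.0002 w 0.0204 top 0.0540
0.03 459 across 0.0002 w 0.0315 top 0.0495
0.04 277 across 0.0015 w 0.0206 top 0.0497
0.05 504 across -0.0004 w 0.0377 top 0.0582
barrel along [-0.01973636  0.02637031]
plate top along [-0.06047134 -0.05733896 -0.05638484]
```

View pics/w10.png

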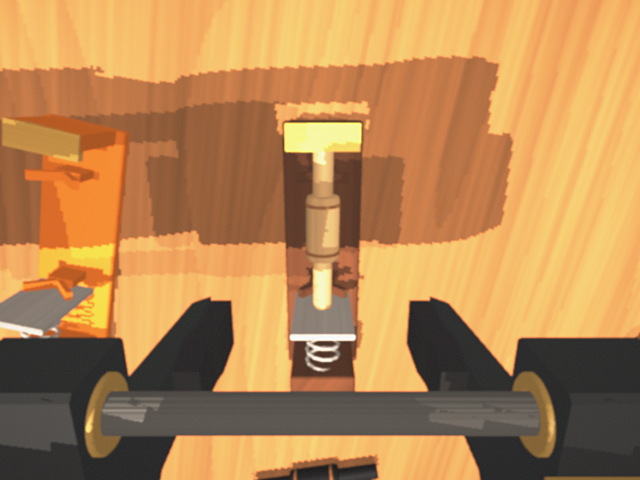

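The bail lies in both notches, from under the lip at (322,150) to the plate at (322,308). It is level, centred, and presses the plate in by about 5 to 6 mm. The gripper is clear, so I'm handing in.

```bash
python3 -c "
from cell import r
print(r.close_job())"
```

```text
the job is handed in; nothing more can be done
None
```

The long bail (114 mm, in the rest farther from the robot) is seated in the dark oak cradle. I gripped it by its barrel and pushed its rear end against the spring plate, to about -13 mm along the cradle. I then lowered it level past the lip, slid it back under the lip, let go and rose clear. I handed the job in with the clock at about 12.5 s of the 40 s allowed.

The last wrist view showed:
- **Across:** the bail was centred to about 0.2 mm, with its axis in line with the cradle.
- **Height:** the barrel top measured 54 mm, where 53 mm is expected, and it was level along its length.
- **Along:** I slid it to about -1 mm before letting go. The barrel's visible span afterwards, a rough measure, put its middle at about +3 mm, still inside the 5 mm limit.
- **Spring plate:** its face was at about -56.4 mm, so it is pressed in by about 5.5 mm. The wrist force was near zero and the gripper was clear.

I did not measure the short bail again at the end. The wrist pictures taken while gripping and lifting showed it still in its rest, and nothing went near it. No check failed, except that one lip measurement on the way down was disturbed by the bail in view. I used the earlier value, which later views confirmed.

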